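# Hand in a cookie tray through the one-way gate

## Task

Set the wooden cookie tray down (do not drop it) flat in the near part of the hand-in lane in front of the closed gate, cookie end towards the gate and tall tail end last, and let go of it. Then, holding or pushing it at its tail end, slide it along the lane through the sprung one-way gate until it is wholly past and the gate has shut behind it. Keep the tray upright, its cookies must not tip, and leave everything else on the table where it is.

Things in the scene. Friction and masses are not known exactly. Their poses are not given: they have to be found in the camera images.
- tray: Open wooden tray, 120 long (x) x 58 wide (y), side and front walls 50 high and 5 thick, about 0.3 kg. Origin: centre of its underside; x points from its tall tail wall to its front, z up. Six brown cookies stand on edge in the front part (fixed in it, x = -1 to 55 mm, below the rim). Lift it across its width. Starts on the table in one of two places, x at yaw 40 to 135 degrees; the carton has the other place.
- tray_tail (a point): Middle of the top edge of the tray's tail wall, 56 mm behind the tray's origin and 72 mm above its underside. This wall is 8 thick (tray x = -60 to -52 mm), 48 wide, 72 high: a grip that can be pinched from above, fingers closing along tray x. An empty bay 51 mm long, 48 wide, lies in front of it.
- lane: Hand-in lane, a fixed straight track. Origin: on the table under the middle of the gate; x along the travel (roughly world +y), y to its left, z up. Plywood deck, top 10 mm above the table, x = -180 to 270 mm. Aluminium guide rails 12 high on the deck, 74 apart (y = -37 to 37) before the gate; y = -37 to 50 after it. End stop at x = 262, 40 high.
- lane_posts (a point): Midpoint between the tops of the two dark steel gate posts, 75 mm above the lane's origin. The posts (lane x = -11 to 11 mm) rise 75 mm from the table and leave 82 mm between them (y = -41 to 41): fingers round the tray's width do not fit through. Nothing spans the lane: fingers pinching the tail wall from above pass between the posts.
- lane_start (a point): Middle of the deck in the near part of the lane, 90 mm before the gate, on the deck's top: a tray set down with its origin here is clear of the gate.
- gate (a joint): Angle of the gate, a grey plate 76 long, 6 thick, 14 to 69 mm above the table, on a vertical hinge pin at lane x = 0, y = 40 mm. 0 = shut; it swings only with the travel, to 1.45 rad; a spring shuts it (1 to 2 N at its tip). It leans on tray or fingers until they are clear: it shuts once the tray's tail is 80 mm or more past lane x = 0 and the fingers have risen above it.
- gate_tip (a point): Top corner of the gate's free edge, 74 mm from the hinge pin and 68 mm above the table; shut, it is by the right post.
- carton: Closed cardboard carton, 115 x 60 x 45 high, loose; origin at the centre of its underside. Not to be disturbed.
- bowl: White bowl, 100 across, 40 high, loose; origin under its centre. Not to be disturbed.
- jar: Jar, 66 across, 85 high, loose; origin under its centre. Not to be disturbed.
- cup: Paper cup holding sticks, 72 across, 135 high with the sticks, loose; origin under its centre. Not to be disturbed.
- spatula: Spatula lying beyond the tray, loose. Not to be disturbed.
- sprinkles: Small bottle, 48 across, 110 high, loose; origin under its centre. Not to be disturbed.
There are look-alikes about, which are no part of the job. What is shaped like the tray but green or red is not meant.

How it is judged:
By the outcome, as a careful person would: the job done as asked, in the order asked, and still so for the second after the job is handed in, with the robot touching nothing.
It also fails if it takes over 53 s, if anything falls off the work surface, if the arm or the gripper's body presses on something with over 40 N, if the wrist force passes 120 N, or if a joint passes its speed limit or range.

## Robot

A 7-joint arm with a two-finger parallel gripper is mounted at the origin on the work surface. World frame = base frame: x ahead of the robot, y to its left, z up, the work surface at z = 0. Lengths are in m, angles in degrees, forces in N, time in s.
With the tool pointing down it reaches from about 0.425 to 0.875 m from the base axis. Payload 4.7 kg.
Tool frame: the origin (TCP) lies on the centre line of the jaws, within the pads' length; the fingertips stand 8 mm ahead of it and the grasp point (between the pads) lies 11 mm behind it; z points along the fingers, y is the direction in which the jaws open and shut (so a half turn about z gives the same grasp; the last joint's range is limited). The gripper opens to 87 mm and grips with 3 to 60 N. Pads are 19 mm wide; open, the fingers measure 117 mm over their backs; the gripper's body (75 mm by 190 mm) begins 51 mm behind the grasp point.
Start: joints at [-69.952, 18.392, -4.016, 83.108, 1.295, 78.541, -3.26], TCP at [0.214, 0.614, 0.231] pointing down, gripper open.
Joint ranges: [-163.93, 163.93], [-17.29, 119.83], [-79.2, 71.16], [3.27, 140.29], [-89.18, 269.18], [5.43, 117.66], [-154.24, 154.24]. Speed limits (degrees/s): [147.25, 147.25, 180, 180, 180, 180, 180].

## Interface

Orientations are given as [roll, pitch, yaw] about the fixed x, y, z axes, in that order (R = Rz(yaw) Ry(pitch) Rx(roll)).
In Python, from cell import env gives the robot as it stands. The module is installed in compiled form; this text tells all that it offers.
- The arm moves only by the tool move_arm, never from a script. Its argument "steps" is a list of rows, each a list of 2 entries, a list of its own where there are three numbers: the shift along the tool's x, y, z in m, then the turn about the tool's z in rad. A call has 1 to 20 rows; each row is the pose to reach, as a shift and turn from the pose commanded when the call began, along the tool's axes at that moment; what a row does not reach only later rows make up. A row lasts 1/8 s, in which the tool goes at most 62.5 mm and 10.7 degrees, less where a joint would pass 70% of its speed; a pose out of reach is approached as far as the arm can. A call with a gripper value outside its range is refused whole. "hand" is the closure, from -1 (fully open) to 1 (shut), set as the call begins (left out, the last holds). The fingers move at their own pace and stop on an object; "squeeze" is the grip in N (left out, the last holds). Time passes only in rows, so rows that repeat a pose let the fingers close. It gives the time, the measured TCP pose, the force and the opening at its end, in the units of the state.
- env.get_obs(): the state, without advancing time (a new reading comes with each control period).
- env.read_camera(name): name is "scene" or "top"; returns (picture, depth): 420x560x3 uint8, red, green, blue; 420x560 float32, m along the optical axis (not along the pixel's ray), 0 where there is no reading.
- env.calibration(name): a dict with "intrinsics" (3x3 intrinsics, pixels), "D" ([k1, k2, p1, p2, k3] as OpenCV has them; the pictures are not rectified), "position" and "orientation" of the camera in the world. Camera axes: x right, y up, looking along -z (the intrinsics and any distortion apply to the point x, -y, -z); pixel columns grow to the right and rows downward; lengths in m; the calibration is good to about 2 mm. A picture is of the moment at which its call begins. calibration takes no time and is no camera call.
- env.sign_off(): hands the job in, once; it reports no verdict.
Trained networks look in the newest picture that a camera, given by its name, has taken for a name from the list of things; names that differ only in an ending like _2 or _b are one class to them, and where a whole thing is asked for, a point or a joint stands for the part that bears it (a point fixed in the world has none). Each returns a list of dicts, best first, with "conf" (0 to 1); they miss things now and then, are a little off and sometimes report something else, mostly with a low value. They report only what shows in the picture. A call takes as long as a camera call. They do not tell look-alikes from the thing itself.
- env.cut_out(camera, query): "region" (420x560 bool, what is visible of it) and "uv" ([column, row] in pixels, amid what is visible of it).
The state is a dict: "time_s": time; "qpos": joint angles; "joint_velocities": joint speeds; "effort": joint torques, N m; "tool_pos": TCP position; "tool_rot": TCP orientation; "force": force on the tool from outside, world axes, zero at the start; "wrist_torque": the same for the moment, N m; "grip_width": finger opening in m.
Only numpy, scipy, OpenCV 4.12 (cv2) and the standard library are available. Lean on these libraries where they do the work, as an engineer would, in place of code of your own. Each camera call takes 0.05 s, during which the arm holds its last target. There are 200 camera calls.

## Working session

There is one attempt and no reset: what is moved stays moved. The work goes in short steps, Python scripts to look and compute and a tool call to move; the robot and the scene stay as the last step left them, time stands still between calls to the robot, and variables do not carry over. Pictures are saved under pics/ and viewed, about 8 in all and at most 12, crops included, and the job is handed in when it is done.

Besides the shell and the picture viewer there is one more tool, called as name(argument=value, ...) on one line, values as JSON. move_arm: Moves the arm, as the interface text tells. Its arguments: {"type":"object","properties":{"steps":{"type":"array"},"hand":{"type":"number"},"squeeze":{"type":"number"}},"required":["steps"]}

```bash
mkdir -p pics; cat > h.py <<'E'
import numpy as np, cv2
from cell import env
from scipy.spatial.transform import Rotation as R
def pts(name,depth):
    c=env.calibration(name);K=np.array(c["intrinsics"]);D=np.array(c["D"],float)
    h,w=depth.shape
    uv=np.stack(np.meshgrid(np.arange(w),np.arange(h)),-1).reshape(-1,1,2).astype(np.float64)
    n=cv2.undistortPoints(uv,K,D).reshape(h,w,2)
    P=np.stack([n[...,0]*depth,-n[...,1]*depth,-depth],-1)
    o=np.array(c["orientation"],float)
    M=o if o.shape==(3,3) else (R.from_quat(o).as_matrix() if o.size==4 else R.from_euler('xyz',o,degrees=True).as_matrix())
    W=P@M.T+np.array(c["position"]); W[depth<=0]=np.nan
    return W
def save(n,im): cv2.imwrite(n,im[...,::-1])
E
python3 - <<'E'
from h import *
for n in("scene","top"):
    im,d=env.read_camera(n); save(f"pics/{n}0.png",im); c=env.calibration(n); print(n,c["position"],c["orientation"])
    W=pts(n,d); np.save(f"{n}0.npy",W)
    for q in("tray","lane","gate","carton","tray_tail","lane_posts","gate_tip"):
        for r in env.cut_out(n,q)[:3]:
            m=r["region"]; print(q,round(r["conf"],2),np.round(r["uv"]),m.sum(),np.round(np.nanmedian(W[m],0),3),np.round(np.nanmax(W[m][:,2]),3))
print(env.get_obs())
E
```

```text
scene [0.87259681 0.24290733 0.87644992] [ 32.66765018  -0.55949735 133.45300046]
tray 0.93 [170. 204.] 1795 [ 0.627 -0.321  0.038] 0.075
tray 0.8 [228. 239.] 1874 [ 0.601 -0.157  0.038] 0.076
tray 0.67 [294. 114.] 1419 [ 0.225 -0.318  0.037] 0.076
lane 0.64 [366. 342.] 13853 [0.563 0.204 0.01 ] 0.083
gate 0.68 [348. 310.] 212 [0.562 0.143 0.067] 0.072
carton 0.78 [236. 158.] 1152 [ 0.435 -0.321  0.045] 0.051
tray_tail 0.86 [175. 203.] 1871 [ 0.626 -0.322  0.037] 0.075
tray_tail 0.76 [291. 114.] 1373 [ 0.226 -0.318  0.038] 0.076
tray_tail 0.57 [227. 241.] 1896 [ 0.601 -0.157  0.038] 0.076
lane_posts 0.7 [367. 344.] 13841 [0.563 0.205 0.01 ] 0.083
gate_tip 0.79 [345. 313.] 300 [0.561 0.142 0.064] 0.073
gate_tip 0.61 [367. 341.] 13933 [0.563 0.204 0.01 ] 0.083
top [ 0.42290176 -0.08888499  1.23572049] [  4.97031886   0.23786122 -91.41063392]
tray 0.84 [378. 343.] 1310 [ 0.217 -0.325  0.039] 0.075
tray 0.66 [375. 182.] 1208 [ 0.624 -0.329  0.04 ] 0.076
tray 0.59 [305. 192.] 1179 [ 0.599 -0.16   0.039] 0.078
lane 0.59 [173. 213.] 8693 [0.562 0.188 0.011] 0.086
gate 0.69 [191. 211.] 190 [
[... 371 characters left out ...]
63] 0.074
{'time_s': 0.8, 'qpos': array([-69.95321444,  18.38832646,  -4.01590455,  83.10759161,
         1.29613408,  78.5418136 ,  -3.25928023]), 'joint_velocities': array([-0.01983287, -0.05440612, -0.07187356,  0.01544953, -0.04143174,
       -0.0648424 ,  0.03260248]), 'effort': array([-8.62664110e-04, -4.91059399e+01, -4.03554272e-01, -3.12756979e+01,
       -6.33487967e-02,  3.36736743e-02,  3.77758249e-05]), 'tool_pos': array([0.21422162, 0.61370136, 0.23062696]), 'tool_rot': array([1.79992535e+02, 4.00639310e-03, 1.60762771e+02]), 'force': array([-0.18514677,  0.00066042,  0.11452912]), 'wrist_torque': array([-0.01687816,  0.00269717,  0.00347717]), 'grip_width': 0.0871778483028066}
```

View pics/scene0.png

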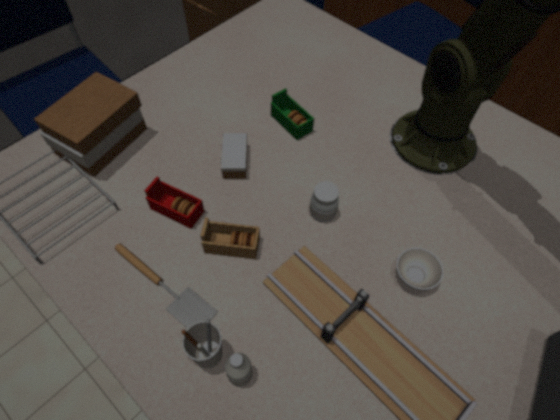

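View pics/top0.png

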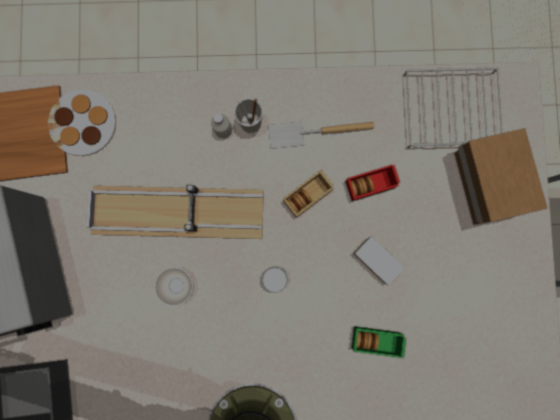

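The wooden tray is at scene (230,239) and top (308,194), with its cookie end lower-left in the top view. The lane runs left there, with its gate at about (191,208). Next I'll measure both.

```bash
cat >> h.py <<'E'
def rect(P):
    (c,s,a)=cv2.minAreaRect((P[:,:2]*1000).astype(np.float32)); return np.round(c,1),np.round(s,1),round(a,1)
def wood(W,im,xy,r=.09):
    m=(np.hypot(W[...,0]-xy[0],W[...,1]-xy[1])<r)
    return m
E
python3 - <<'E'
from h import *
for n in("scene","top"):
    W=np.load(f"{n}0.npy"); P=W.reshape(-1,3); P=P[~np.isnan(P[:,0])]
    print(n,'table z',np.median(P[(abs(P[:,2])<.01)&(P[:,0]>.3)&(P[:,0]<.7)&(abs(P[:,1])<.3)][:,2]))
    T=P[(np.hypot(P[:,0]-.6,P[:,1]+.158)<.085)]
    for lo,hi in((.02,.1),(.04,.06),(.062,.085)):
        t=T[(T[:,2]>lo)&(T[:,2]<hi)]; print('tray',lo,len(t),rect(t),t.mean(0).round(4))
    L=P[(abs(P[:,0]-.565)<.09)&(P[:,1]>-.1)&(P[:,1]<.46)]
    t=L[(L[:,2]>.006)&(L[:,2]<.03)]; print('lane',len(t),rect(t))
    g=L[(L[:,2]>.06)&(L[:,2]<.09)&(abs(L[:,1]-.14)<.05)]; print('gate',len(g),rect(g),g.mean(0).round(4))
    t=g[g[:,2]>.0725]; print(' posts',[ (t[k].mean(0).round(4),k.sum()) for k in (t[:,0]>.56,t[:,0]<.56)])
    # line along rails: pixel tops z 0.018..0.03
    for s in(1,-1):
        r=L[(L[:,2]>.016)&(L[:,2]<.028)&(s*(L[:,0]-.56)>.02)&(L[:,1]<.09)]
        if len(r)>10: print(' rail',s,len(r),np.polyfit(r[:,1],r[:,0],1).round(4))
    dk=L[(L[:,2]>.005)&(L[:,2]<.0145)]
E
python3 - <<'E'
import cv2
a=cv2.imread('pics/top0.png')[150:260,70:350]; b=cv2.imread('pics/scene0.png')[200:410,190:480]
a=cv2.resize(a,None,fx=2.8,fy=2.8,interpolation=2); cv2.imwrite('pics/ca.png',a)
E
```

```text
scene table z 0.00022479603407743465
tray 0.02 1390 (array([ 598.1, -158.8]), array([ 61.4, 120.6]), 36.7) [ 0.5995 -0.1549  0.0428]
tray 0.04 774 (array([ 597.9, -158.8]), array([ 61.3, 120.1]), 36.2) [ 0.5938 -0.1491  0.0467]
tray 0.062 98 (array([ 631.3, -203.2]), array([48.3,  8.8]), 37.7) [ 0.6328 -0.2016  0.0702]
lane 12986 (array([561.3, 156. ]), array([508. , 132.9]), 87.0)
gate 410 (array([566.1, 140.5]), array([ 22.2, 114.8]), 86.9) [0.5676 0.1413 0.0711]
 posts [(array([0.6155, 0.1384, 0.0761]), np.int64(92)), (array([0.518 , 0.1436, 0.0762]), np.int64(83))]
 rail 1 274 [0.0629 0.6009]
 rail -1 239 [0.0336 0.52  ]
top table z 0.0003244979381327173
tray 0.02 762 (array([ 596.9, -159.3]), array([ 58.6, 120.5]), 36.2) [ 0.592  -0.1533  0.0461]
tray 0.04 505 (array([ 596.6, -158.7]), array([ 58.3, 119.1]), 36.1) [ 0.5878 -0.1474  0.0471]
tray 0.062 74 (array([ 629.8, -204.5]), array([47.9,  8.7]), 36.3) [ 0.6289 -0.2043  0.0708]
lane 7743 (array([565.1, 179.9]), array([172.1, 559.7]), 0.2)
gate 240 (array([564.8, 139.4]), array([ 22.8, 113.2]), 87.3) [0.564  0.1384 0.0717]
 posts [(array([0.612 , 0.1365, 0.0763]), np.int64(51)), (array([0.5161, 0.1413, 0.0767]), np.int64(54))]
 rail 1 170 [0.0591 0.5991]
 rail -1 164 [0.054  0.5171]
```

View pics/ca.png

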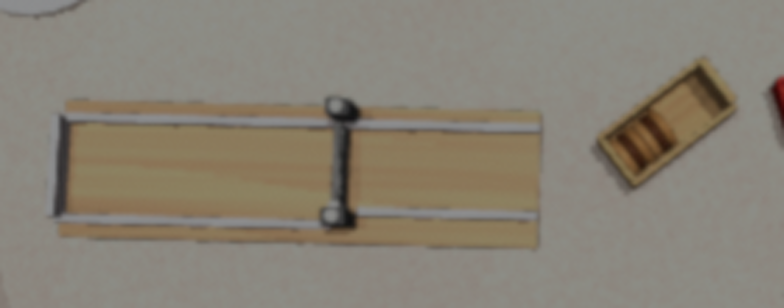

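```bash
cat >> h.py <<'E'
def go(x,y,z,yaw):
    o=env.get_obs(); M=R.from_euler('xyz',o["tool_rot"],degrees=True).as_matrix()
    d=M.T@(np.array([x,y,z])-o["tool_pos"]); t=-(yaw-o["tool_rot"][2]+180)%360-180 if 0 else -((yaw-o["tool_rot"][2]+180)%360-180)
    print("shift",d.round(4),"turn",round(np.radians(t),4),"now",o["tool_pos"].round(4),o["tool_rot"].round(2),"t",o["time_s"],"F",o["force"].round(2),"w",round(o["grip_width"],4))
E
python3 - <<'E'
from h import *
for n in("scene","top"):
    P=np.load(f"{n}0.npy").reshape(-1,3); P=P[~np.isnan(P[:,0])]
    u=np.array([np.cos(np.radians(87)),np.sin(np.radians(87))]); v=np.array([-u[1],u[0]]); q=P[:,:2]-[.5655,.140]
    a,b=q@u,q@v
    for y,lo,hi in((-.039,-.17,.25),(.039,-.17,-.02),(.052,.02,.25)):
        m=(abs(b-y)<.012)&(a>lo)&(a<hi)&(abs(a)>.02)&(P[:,2]>.0175)&(P[:,2]<.027)
        A=[];B=[]
        for e in np.arange(lo,hi,.02):
            k=m&(a>=e)&(a<e+.02)
            if k.sum()>3:A.append(e+.01);B.append(np.median(b[k]))
        f=np.polyfit(A,B,1); print(n,y,m.sum(),'dyaw',np.degrees(f[0]).round(2),'y0',(f[1]*1000).round(1))
    m=(abs(b)<.045)&(a>.24)&(a<.29)&(P[:,2]>.04); print('stop x',a[m].min() if m.any() else 0, a[m].max() if m.any() else 0)
go(.597,-.159,.231,126.2)
E
```

```text
scene -0.039 793 dyaw 0.25 y0 -42.5
scene 0.039 277 dyaw 1.16 y0 40.8
scene 0.052 574 dyaw 0.0 y0 52.2
stop x 0.26215847559817934 0.26988659283228195
top -0.039 444 dyaw 0.15 y0 -41.2
top 0.039 179 dyaw 0.34 y0 40.9
top 0.052 265 dyaw 0.14 y0 54.0
stop x 0.2601818358295932 0.2689624277252455
shift [-6.160e-01 -6.034e-01 -4.000e-04] turn 0.6032 now [0.2142 0.6137 0.2306] [179.99   0.   160.76] t 0.8 F [-0.19  0.    0.11] w 0.0872
```

move_arm(steps=[[[-0.034,-0.034,0],0.03],[[-0.068,-0.067,0],0.07],[[-0.103,-0.1,0],0.1],[[-0.137,-0.134,0],0.13],[[-0.171,-0.168,0],0.17],[[-0.205,-0.201,0],0.2],[[-0.24,-0.235,0],0.235],[[-0.274,-0.268,0],0.27],[[-0.308,-0.302,0],0.3],[[-0.342,-0.335,0],0.335],[[-0.376,-0.369,0],0.37],[[-0.411,-0.402,0],0.4],[[-0.445,-0.436,0],0.435],[[-0.479,-0.469,0],0.47],[[-0.513,-0.503,0],0.5],[[-0.548,-0.536,0],0.54],[[-0.582,-0.57,0],0.57],[[-0.616,-0.603,0],0.603],[[-0.616,-0.603,0.06],0.603],[[-0.616,-0.603,0.12],0.603]], hand=-1)

```text
time_s: 3.3
tool_pos: [0.598, -0.1594, 0.1098]
tool_rot: [179.9, 0.1, 126.1]
force: [1.0, 0.9, -0.1]
grip_width: 0.0871
```

```bash
python3 -c "
from h import *
im,d=env.read_camera('scene'); save('pics/s1.png',cv2.resize(im[140:340,120:400],None,fx=2.5,fy=2.5))
go(.597,-.159,.028,126.2)"
```

```text
shift [-0.005   0.0036  0.0727] turn -0.0001 now [ 0.592  -0.1572  0.1007] [-179.49   -0.48  126.19] t 3.35 F [-3.14  2.29 -5.76] w 0.0868
```

View pics/s1.png

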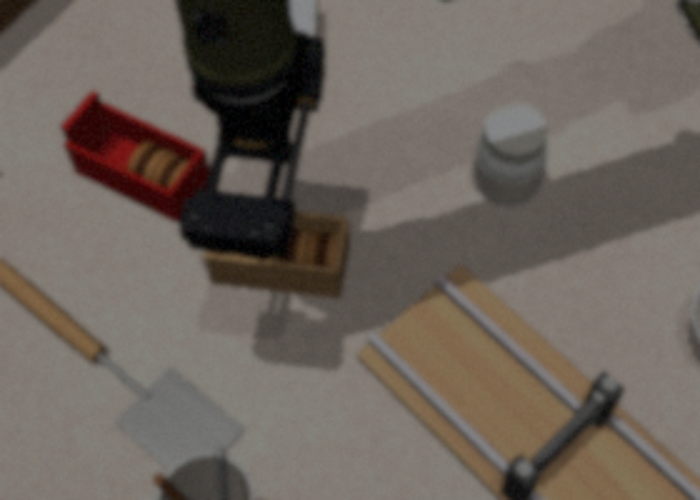

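The gripper hangs over the wooden tray, jaws across its width, and the tray has not moved. The arm is still settling, so I'll let it finish.

move_arm(steps=[[[0,0,0],0],[[0,0,0],0],[[0,0,0],0],[[0,0,0],0]])

```text
time_s: 3.85
tool_pos: [0.5981, -0.1587, 0.1124]
tool_rot: [179.9, 0.1, 126.2]
force: [0.6, 0.8, 0.0]
grip_width: 0.0871
```

```bash
python3 -c "
from h import *
go(.597,-.159,.028,126.2)"
```

```text
shift [ 0.0006 -0.0013  0.0844] turn 0.0004 now [ 0.5981 -0.1587  0.1124] [1.7986e+02 1.0000e-01 1.2622e+02] t 3.85 F [0.64 0.83 0.01] w 0.0871
```

move_arm(steps=[[[0,0,0.012],0],[[0,-0.001,0.026],0],[[0,-0.001,0.04],0],[[0,-0.001,0.054],0],[[0,-0.001,0.066],0],[[0,-0.001,0.076],0],[[0,-0.001,0.082],0],[[0,-0.001,0.084],0],[[0,-0.001,0.084],0],[[0,-0.001,0.084],0]])

```text
time_s: 5.1
tool_pos: [0.5967, -0.1593, 0.027]
tool_rot: [180.0, 0.0, 126.2]
force: [-0.0, -0.6, -0.1]
grip_width: 0.087
```

move_arm(steps=[[[0,0,0],0],[[0,0,0],0],[[0,0,0],0],[[0,0,0],0],[[0,0,0],0],[[0,0,0],0]], hand=1, squeeze=25)

```text
time_s: 5.85
tool_pos: [0.5966, -0.159, 0.0266]
tool_rot: [180.0, 0.0, 126.2]
force: [1.0, 0.3, -0.4]
grip_width: 0.0576
```

move_arm(steps=[[[0,0,-0.006],0],[[0,0,-0.018],0],[[0,0,-0.034],0],[[0,0,-0.05],0],[[0,0,-0.066],0],[[0,0,-0.08],0],[[0,0,-0.088],0],[[0,0,-0.09],0],[[0,0,-0.09],0],[[0,0,-0.09],0]])

```text
time_s: 7.1
tool_pos: [0.5959, -0.159, 0.1159]
tool_rot: [-180.0, -0.0, 126.2]
force: [-0.1, 0.1, -2.6]
grip_width: 0.0578
```

```bash
python3 -c "
from h import *
u=np.array([np.cos(np.radians(87.15)),np.sin(np.radians(87.15))]); s=np.array([.5655,.140])-.092*u; print(s)
go(*s,.117,87.15)
im,d=env.read_camera('scene'); save('pics/s2.png',cv2.resize(im[140:340,120:400],None,fx=2.5,fy=2.5))"
```

```text
[0.56092563 0.04811379]
shift [ 0.1878  0.0941 -0.001 ] turn 0.6818 now [ 0.5959 -0.159   0.1159] [-1.7995e+02 -5.0000e-02  1.2621e+02] t 7.1 F [-0.12  0.12 -2.58] w 0.0578
```

View pics/s2.png

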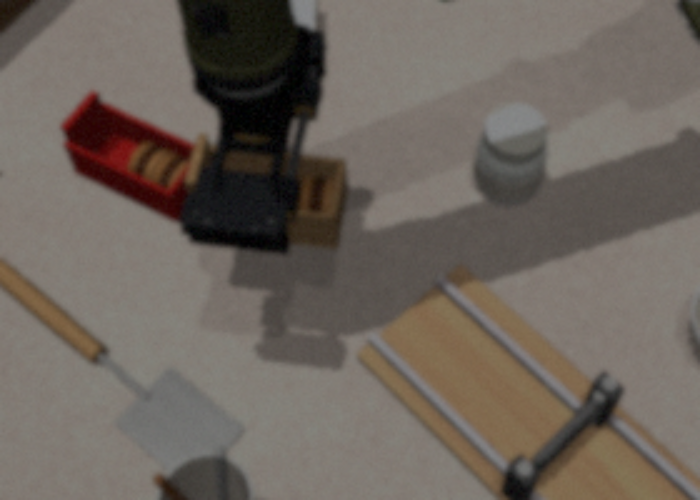

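The tray is off the table and level in the jaws; force reads 2.6 N, which fits its mass. Next I carry it over the lane.

move_arm(steps=[[[0.008,0.004,0],0.03],[[0.023,0.012,0],0.09],[[0.042,0.021,0],0.155],[[0.062,0.031,0],0.225],[[0.082,0.041,0],0.295],[[0.102,0.051,0],0.37],[[0.122,0.061,0],0.44],[[0.142,0.071,0],0.51],[[0.16,0.08,0],0.58],[[0.174,0.087,0],0.635],[[0.184,0.092,0],0.67],[[0.188,0.094,0],0.682],[[0.188,0.094,0],0.682],[[0.188,0.094,0],0.682],[[0.188,0.094,0],0.682],[[0.188,0.094,0],0.682]])

```text
time_s: 9.15
tool_pos: [0.5611, 0.0476, 0.1166]
tool_rot: [180.0, 0.0, 87.1]
force: [-0.1, -0.5, -3.5]
grip_width: 0.0578
```

```bash
python3 -c "
from h import *
go(.5609,.0481,.037,87.15)
im,d=env.read_camera('top');W=pts('top',d)
P=W.reshape(-1,3);P=P[~np.isnan(P[:,0])]
u=np.array([np.cos(np.radians(87.15)),np.sin(np.radians(87.15))]);v=np.array([-u[1],u[0]]);q=P[:,:2]-[.5655,.140]
a,b=q@u,q@v
m=(a>-.2)&(a<-.015)&(abs(b)<.04)&(P[:,2]>.12)&(P[:,2]<.15)
for lo,hi in((-.075,-.025),(-.16,-.12)):
  k=m&(a>lo)&(a<hi);print(k.sum(),a[k].min().round(4),a[k].max().round(4),b[k].min().round(4),b[k].max().round(4),np.median(P[k,2]).round(4))
save('pics/t3.png',cv2.resize(im[150:270,140:340],None,fx=3,fy=3))"
```

```text
shift [ 0.0005 -0.0003  0.0796] turn -0.0008 now [0.5611 0.0476 0.1166] [180.    0.   87.1] t 9.15 F [-0.09 -0.52 -3.51] w 0.0578Traceback (most recent call last):
  File "<string>", line 10, in <module>
    k=m&(a>lo)&(a<hi);print(k.sum(),a[k].min().round(4),a[k].max().round(4),b[k].min().round(4),b[k].max().round(4),np.median(P[k,2]).round(4))
                                    ~~~~~~~~^^
    return umr_minimum(a, axis, None, out, keepdims, initial, where)
ValueError: zero-size array to reduction operation minimum which has no identity
```

move_arm(steps=[[[0,0,0.008],0],[[0,0,0.02],0],[[0,0,0.033],0],[[0,0,0.046],0],[[0,0,0.057],0],[[0,0,0.066],0],[[0,0,0.073],0],[[0,0,0.076],0],[[0,0,0.077],0],[[0,0,0.077],0],[[0,0,0.077],0],[[0,0,0.077],0]])

```text
time_s: 10.7
tool_pos: [0.5612, 0.0481, 0.0398]
tool_rot: [180.0, -0.0, 87.1]
force: [-0.3, -0.3, -3.1]
grip_width: 0.0577
```

```bash
cat > chk.py <<'E'
from h import *
import sys
go(.5609,.0481,.037,87.15)
im,d=env.read_camera('scene');W=pts('scene',d)
save(sys.argv[1],cv2.resize(im[210:410,210:490],None,fx=2.6,fy=2.6))
P=W.reshape(-1,3);k=~np.isnan(P[:,0]);P=P[k];C=im.reshape(-1,3)[k].astype(int)
u=np.array([np.cos(np.radians(87.15)),np.sin(np.radians(87.15))]);v=np.array([-u[1],u[0]]);q=P[:,:2]-[.5655,.140]
a,b=q@u,q@v
m=(a>-.2)&(a<.25)&(abs(b)<.045)&(P[:,2]>.03)&(P[:,2]<.087)&(C[:,0]-C[:,2]>25)
print(m.sum(),'a',np.percentile(a[m],[1,99]).round(4),'b',np.percentile(b[m],[1,99]).round(4),'z',np.percentile(P[m,2],[1,50,99]).round(4), rect(np.c_[a,b][m]))
E
python3 chk.py pics/s4.png
```

```text
shift [-0.     -0.0003  0.0028] turn -0.0002 now [0.5612 0.0481 0.0398] [ 1.7998e+02 -2.0000e-02  8.7140e+01] t 10.7 F [-0.25 -0.25 -3.15] w 0.0577
706 a [-0.1513 -0.0309] b [-0.0299  0.0276] z [0.0323 0.0582 0.0859] (array([-69.3,  -3.2]), array([ 69.4, 168.1]), 84.5)
```

View pics/s4.png

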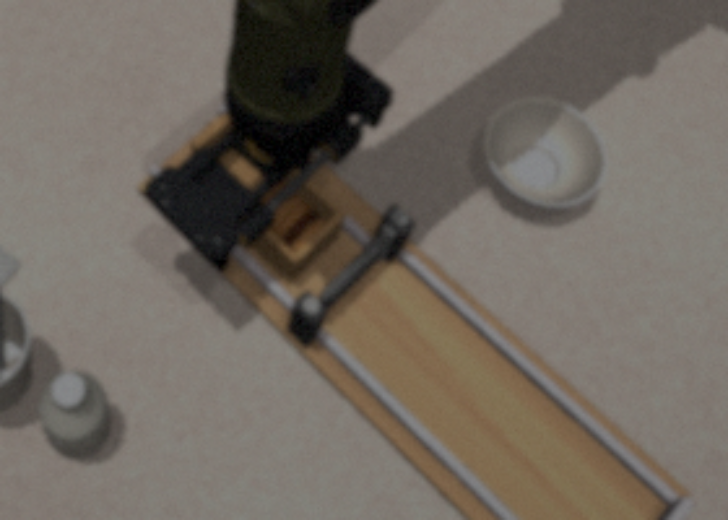

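The tray is between the rails, 31 mm short of the shut gate, cookie end forward, and about 3 mm above the deck. I'll lower it gently onto the deck.

move_arm(steps=[[[0,0,0.0007],0],[[0,0,0.0014],0],[[0,0,0.002],0],[[0,0,0.0026],0],[[0,0,0.003],0],[[0,0,0.0033],0],[[0,0,0.0033],0],[[0,0,0.0033],0]])

```text
time_s: 11.75
tool_pos: [0.5611, 0.048, 0.0366]
tool_rot: [-180.0, -0.0, 87.1]
force: [-3.3, 0.3, 3.2]
grip_width: 0.0578
```

move_arm(steps=[[[0,0,0],0],[[0,0,0],0],[[0,0,0],0],[[0,0,0],0],[[0,0,-0.005],0],[[0,0,-0.017],0],[[0,0,-0.035],0],[[0,0,-0.055],0],[[0,0,-0.075],0],[[0,0,-0.09],0],[[0,0,-0.1],0],[[0,0,-0.1],0],[[0,0,-0.1],0],[[0,0,-0.1],0]], hand=-1)

```text
time_s: 13.5
tool_pos: [0.5606, 0.048, 0.1355]
tool_rot: [-179.9, 0.0, 87.1]
force: [-0.2, -0.1, 0.1]
grip_width: 0.0869
```

```bash
python3 -c "
from h import *
u=np.array([np.cos(np.radians(87.15)),np.sin(np.radians(87.15))]); s=np.array([.5655,.140])-.1475*u; print(s)
go(*s,.137,177.15)"; sed -i 's/print(m.sum/k=m\&(P[:,2]>.076); print("tail",k.sum(),a[k].mean().round(4),b[k].mean().round(4),rect(np.c_[a,b][k]) if k.sum()>5 else 0); print(m.sum/' chk.py; python3 chk.py pics/s5.png
```

```text
[ 0.5581661  -0.00731756]
shift [-0.0554  0.0003 -0.0015] turn -1.571 now [0.5606 0.048  0.1355] [-1.7993e+02  3.0000e-02  8.7140e+01] t 13.5 F [-0.22 -0.13  0.08] w 0.0869
shift [0.0002 0.0004 0.0985] turn -0.0002 now [0.5606 0.048  0.1355] [-1.7993e+02  3.0000e-02  8.7140e+01] t 13.5 F [-0.22 -0.13  0.08] w 0.0869
tail 32 -0.1477 0.0132 (array([-147.9,   13.4]), array([16.5,  7.9]), 88.6)
1002 a [-0.1491 -0.031 ] b [-0.0306  0.0282] z [0.0324 0.0543 0.0821] (array([-68.7,  -0.2]), array([ 67.4, 170.5]), 81.9)
```

View pics/s5.png

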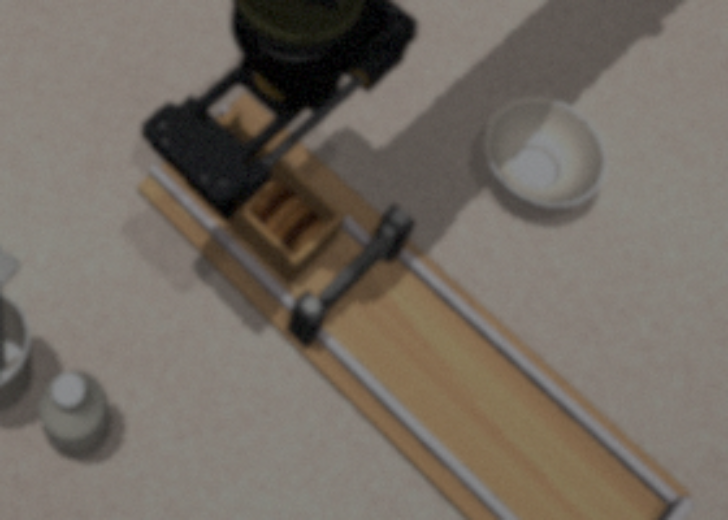

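The tray stands flat on the deck, released and clear of the shut gate; tail wall measured at lane x ≈ -0.148. I'll turn the gripper to pinch the tail wall.

move_arm(steps=[[[-0.003,0,0],-0.07],[[-0.008,0,0],-0.2],[[-0.014,0,0],-0.35],[[-0.019,0,0],-0.5],[[-0.024,0,0],-0.65],[[-0.03,0,0],-0.8],[[-0.035,0,0],-0.95],[[-0.041,0,0],-1.1],[[-0.046,0,0],-1.25],[[-0.051,0,0],-1.4],[[-0.0545,0,0],-1.52],[[-0.0555,0,0],-1.571],[[-0.0555,0,0],-1.571],[[-0.0555,0,0],-1.571],[[-0.0555,0,0],-1.571],[[-0.0555,0,0],-1.571]], hand=0.08)

```text
time_s: 15.55
tool_pos: [0.5583, -0.0073, 0.1362]
tool_rot: [180.0, 0.0, 177.1]
force: [0.4, -0.1, 0.0]
grip_width: 0.0404
```

```bash
python3 -c "
from h import *
go(.5582,-.0073,.051,177.15)"
```

```text
shift [ 0.0001 -0.      0.0852] turn -0.0001 now [ 0.5583 -0.0073  0.1362] [180.     0.   177.14] t 15.55 F [ 0.39 -0.06  0.05] w 0.0404
```

move_arm(steps=[[[0,0,0.006],0],[[0,0,0.018],0],[[0,0,0.032],0],[[0,0,0.046],0],[[0,0,0.06],0],[[0,0,0.072],0],[[0,0,0.081],0],[[0,0,0.085],0],[[0,0,0.085],0],[[0,0,0.085],0]])

```text
time_s: 16.8
tool_pos: [0.5587, -0.0074, 0.0517]
tool_rot: [180.0, 0.1, 177.1]
force: [0.7, -0.7, 0.2]
grip_width: 0.0403
```

move_arm(steps=[[[0,0,0],0],[[0,0,0],0],[[0,0,0],0],[[0,0,0],0],[[0,0,0],0],[[0,0,0],0]], hand=1, squeeze=25)

```text
time_s: 17.55
tool_pos: [0.5583, -0.0073, 0.0513]
tool_rot: [180.0, 0.0, 177.2]
force: [0.5, 0.7, 0.8]
grip_width: 0.0081
```

```bash
python3 -c "
from h import *
u=np.array([np.cos(np.radians(87.15)),np.sin(np.radians(87.15))])
for a in (0,.120):
  s=np.array([.5655,.140])+a*u; go(*s,env.get_obs()['tool_pos'][2],177.15)"; python3 chk.py pics/s6.png
```

```text
shift [0.0002 0.1475 0.    ] turn 0.0 now [ 0.5583 -0.0073  0.0513] [179.99   0.   177.15] t 17.55 F [0.51 0.68 0.77] w 0.0081
shift [2.000e-04 2.675e-01 0.000e+00] turn 0.0 now [ 0.5583 -0.0073  0.0513] [179.99   0.   177.15] t 17.55 F [0.51 0.68 0.77] w 0.0081
shift [0.0002 0.0555 0.0143] turn 1.5708 now [ 0.5583 -0.0073  0.0513] [179.99   0.   177.15] t 17.55 F [0.51 0.68 0.77] w 0.0081
tail 0 nan nan 0
911 a [-0.1503 -0.0032] b [-0.0312  0.0276] z [0.031  0.0544 0.0658] (array([-73.7, -10.8]), array([159.7,  88.6]), 8.0)chk.py:10: RuntimeWarning: Mean of empty slice.
  k=m&(P[:,2]>.076); print("tail",k.sum(),a[k].mean().round(4),b[k].mean().round(4),rect(np.c_[a,b][k]) if k.sum()>5 else 0); print(m.sum(),'a',np.percentile(a[m],[1,99]).round(4),'b',np.percentile(b[m],[1,99]).round(4),'z',np.percentile(P[m,2],[1,50,99]).round(4), rect(np.c_[a,b][m]))
  ret = ret.dtype.type(ret / rcount)
```

View pics/s6.png

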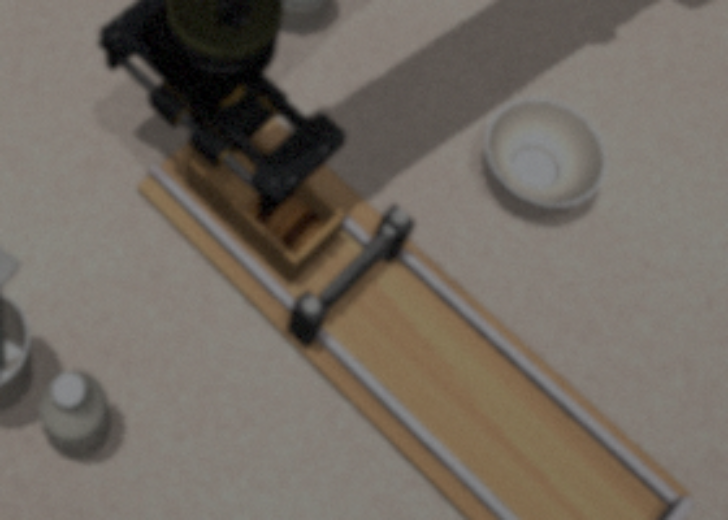

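The jaws hold the 8 mm tail wall, and the tray still lies straight in the lane. I'll start the slide.

move_arm(steps=[[[0,0.003,0],0],[[0,0.01,0],0],[[0,0.02,0],0],[[0,0.031,0],0],[[0,0.042,0],0],[[0,0.053,0],0],[[0,0.064,0],0],[[0,0.075,0],0],[[0,0.084,0],0],[[0,0.088,0],0],[[0,0.09,0],0],[[0,0.09,0],0],[[0,0.09,0],0]])

```text
time_s: 19.23
tool_pos: [0.5628, 0.0828, 0.0513]
tool_rot: [180.0, 0.0, 177.1]
force: [1.6, -1.9, 0.6]
grip_width: 0.0077
```

```bash
python3 chk.py pics/s7.png 2>/dev/null
```

```text
shift [ 0.0002 -0.0347  0.0143] turn 1.5707 now [0.5628 0.0828 0.0513] [1.7996e+02 1.0000e-02 1.7714e+02] t 19.225 F [ 1.58 -1.91  0.61] w 0.0077
tail 0 nan nan 0
877 a [-0.0581  0.0591] b [-0.0305  0.028 ] z [0.0315 0.0546 0.0631] (array([ 7.7, -7.4]), array([ 72.1, 137.6]), 90.0)
```

View pics/s7.png

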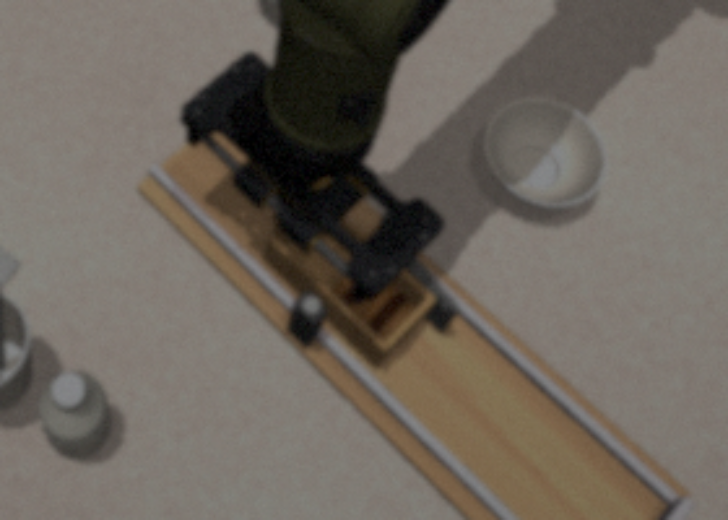

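The tray is halfway through, with the gate pushed open along its left side and forces of about 2 N. I'll continue.

move_arm(steps=[[[0,0.003,0],0],[[0,0.01,0],0],[[0,0.02,0],0],[[0,0.031,0],0],[[0,0.042,0],0],[[0,0.053,0],0],[[0,0.064,0],0],[[0,0.075,0],0],[[0,0.086,0],0],[[0,0.097,0],0],[[0,0.108,0],0],[[0,0.119,0],0],[[0,0.13,0],0],[[0,0.141,0],0],[[0,0.152,0],0],[[0,0.163,0],0],[[0,0.172,0],0],[[0,0.177,0],0],[[0,0.178,0],0],[[0,0.178,0],0]])

```text
time_s: 21.78
tool_pos: [0.5714, 0.2607, 0.0513]
tool_rot: [180.0, -0.0, 177.2]
force: [-0.5, -1.9, 4.0]
grip_width: 0.0079
```

```bash
python3 chk.py pics/s8.png 2>/dev/null
```

```text
shift [-1.000e-04 -2.129e-01  1.410e-02] turn 1.5709 now [0.5714 0.2607 0.0513] [ 1.7996e+02 -2.0000e-02  1.7715e+02] t 21.775 F [-0.48 -1.9   3.98] w 0.0079
tail 19 0.1206 -0.016 (array([120.6, -14.3]), array([ 5.1, 21. ]), 4.1)
718 a [0.1167 0.2355] b [-0.0309  0.0271] z [0.0334 0.0576 0.0817] (array([112.9,  -6.5]), array([249.3,  61.3]), 3.6)
```

View pics/s8.png

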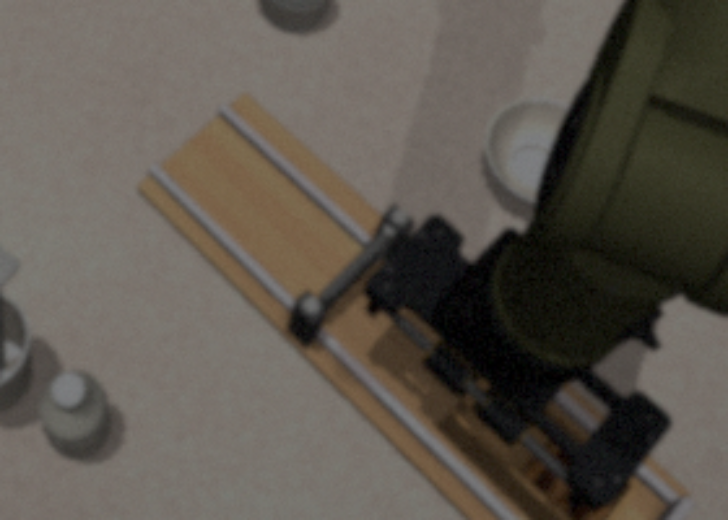

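The gate is already shut behind the tray, tail at lane x ≈ 0.117 and front at 0.236. I'll let go, rise and check.

move_arm(steps=[[[0,0,0],0],[[0,0,0],0],[[0,0,0],0],[[0,0,0],0],[[0,0,-0.004],0],[[0,0,-0.014],0],[[0,0,-0.03],0],[[0,0,-0.05],0],[[0,0,-0.075],0],[[0,0,-0.1],0],[[0,0,-0.125],0],[[0,0,-0.145],0],[[0,0,-0.158],0],[[0,0,-0.16],0],[[0,0,-0.16],0],[[0,0,-0.16],0],[[0,0,-0.16],0]], hand=0.3)

```text
time_s: 23.95
tool_pos: [0.5713, 0.2601, 0.2105]
tool_rot: [-180.0, -0.1, 177.1]
force: [0.5, -0.6, -0.8]
grip_width: 0.0303
```

```bash
python3 chk.py pics/s9.png 2>/dev/null; python3 -c "
from h import *
for q in ('jar','bowl','cup','sprinkles','spatula','carton'):
  r=env.cut_out('scene',q)[:1]; print(q,[(round(x['conf'],2),np.round(x['uv'])) for x in r])
im,d=env.read_camera('scene'); save('pics/s9.png',im)"
```

```text
shift [-0.0003 -0.2121  0.1737] turn 1.5707 now [0.5713 0.2601 0.2105] [-1.7996e+02 -6.0000e-02  1.7714e+02] t 23.95 F [ 0.49 -0.59 -0.78] w 0.0303
tail 117 0.1204 -0.0028 (array([120.4,  -2. ]), array([45.6,  7.7]), 89.6)
1476 a [0.1168 0.2351] b [-0.0302  0.0273] z [0.032  0.0556 0.0828] (array([112.7,  -5.1]), array([248.7,  64.9]), 3.6)
jar [(0.85, array([328., 200.]))]
bowl [(0.57, array([418., 257.]))]
cup [(0.91, array([203., 344.]))]
sprinkles [(0.6, array([239., 368.]))]
spatula [(0.68, array([182., 303.]))]
carton [(0.61, array([237., 158.]))]
```

View pics/s9.png

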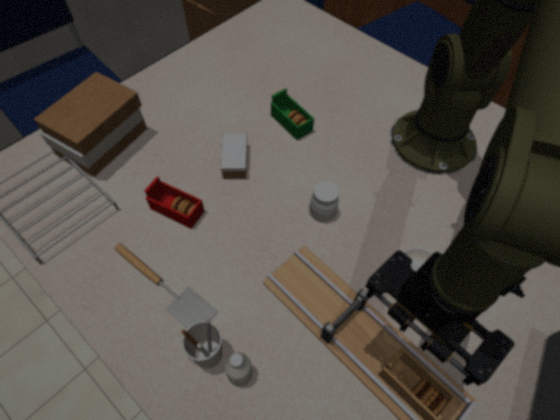

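The tray lies flat past the shut gate at scene (420,385), and the gripper is clear above it. The other things are where they were, except that the bowl is now mostly hidden behind the arm. I'll hand in.

```bash
python3 -c "
from h import *
print(env.sign_off())"
```

```text
the job is handed in; nothing more can be done
None
```

The job is done and handed in at about 24 s, well inside the 53 s limit. I gripped the wooden tray across its width and lowered it onto the deck 31 mm before the closed gate until the force reading showed contact. I then let go, pinched the tail wall from above and slid the tray through the gate. Finally I released it and lifted clear.

**Tray position:** in the last check the tray lay flat between the rails. It spans lane x of about 0.117 to 0.235 m, and its tail top is about 82 mm above the table, as expected on the deck.

**Gate and forces:** the gate looked shut behind the tray, and nothing touched the robot. Force readings at the end of each move stayed under about 5 N.

**Other objects:** the carton, jar, cup, sprinkles, spatula and look-alike trays are where they were in the first picture. The arm mostly hid the bowl in the last one. It was fully visible and unmoved midway through the slide, and what showed of it just before I let go was still in place. The gripper stayed clear of where it stands.

**Failed check:** one depth check failed, with the tray held over the lane before set-down: the top camera gave no usable points there. I used the scene camera instead.

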